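Press the cell retainer plate home

TASK

Take the press block out of its green tray by its black handle and, with its flat foot in the middle of the blue plate and the handle upright, slowly press the plate squarely down over the cells until it sits firmly on them and both orange catches have snapped over it: press with about 20 N for a second, never above 30 N, for the cells are delicate. Do not touch the plate with the gripper or let it tip. Then put the press block back upright in its tray and let go, leaving everything else on the bench where it is.

Things in the scene. Friction and masses are not known exactly. Their poses are not given: they have to be found in the camera images.
- nest: Cell nest, fixed: dark steel base 150 (x) x 130 (y) x 10 mm, aluminium corner guides up to 100 mm, four spring pins, six upright navy cells. Cell tops are 50 to 62 mm above the bench, differing from pack to pack, not measured. Orange spring catches, 36 mm wide, at mid +y and -y sides, 68 mm apart, tops up to 93 mm. Origin: centre of base's underside, on the bench; z up.
- plate: Blue retainer plate, 104 (x) x 76 (y) x 6 mm, loose on spring pins, 1.5 mm play at the guides. Origin: centre of underside, 86 mm high at first. It must go down 24 to 36 mm, till the cells (on stiff foam, 15 N/mm) stop it. Springs push back with 1 N, growing to 6 N; the catches add 4 to 8 N and snap over it 2 mm before the cells. Let go, it rises 2 mm and stays, level, under the catches.
- tamper: The press block (tamper): a flat aluminium foot 64 (x) x 46 (y) x 14 mm with an upright square black handle, 28 x 28 mm, from 14 to 74 mm above the underside. Mass about 0.32 kg (varies). Origin: centre of the underside of the foot; z up along the handle. It starts in the tray, upright.
- tray: The green parking tray, fixed to the bench: 96 (x) x 78 (y) x 12 mm outside, walls 6 mm thick, inside 84 x 66 mm with its floor 6 mm above the bench. Origin: centre of its underside. The press block's foot stands inside with its long side along the tray's x.
- connector: Bystander: small yellow connector, 24 x 16 x 10 mm, on the bench. Origin: centre of its underside.
- spare_cell: Bystander: a spare navy cell standing upright, 26 mm across, 56 mm high. Origin: centre of its underside.
- flux_bottle: Bystander: white bottle with a red cap, 52 mm across, 140 mm high. Origin: centre of its underside.
- spool: Bystander: solder spool with green flanges standing on end, 60 mm across, 50 mm high. Origin: centre of its underside.
- parts_bin: Bystander: blue open bin, 120 x 100 x 55 mm. Origin: centre of its underside.
- screwdriver: Bystander: red-handled screwdriver lying on the bench. Origin: under its middle.
There are look-alikes about, which are no part of the job. Of the things that look like the nest, the larger one is meant.

How it is judged:
By the outcome, as a careful person would: the job done as asked, in the order asked, and still so for the second after the job is handed in, with the robot touching nothing.
It also fails if it takes over 64 s, if anything falls off the work surface, if the arm or the gripper's body presses on something with over 40 N, if the wrist force passes 120 N, or if a joint passes its speed limit or range.

ROBOT

A 6-joint arm with a two-finger parallel gripper is mounted at the origin on the work surface. World frame = base frame: x ahead of the robot, y to its left, z up, the work surface at z = 0. Lengths are in m, angles in rad, forces in N, time in s.
With the tool pointing down it reaches from about 0.3 to 0.875 m from the base axis. Payload 6.4 kg.
Tool frame: the origin (TCP) lies midway between the tips of the shut fingers; the grasp point (between the pads) lies 19 mm behind it; z points along the fingers, y is the direction in which the jaws open and shut (so a half turn about z gives the same grasp; the last joint's range is limited). The gripper opens to 85 mm and grips with 20 to 120 N. Pads are 22 mm wide; open, the fingers measure 114 mm over their backs; the gripper's body (76 mm by 85 mm) begins 54 mm behind the grasp point. The pads swing forward as they close: fully open they stand 13 mm farther back than shut.
Start: joints at [-1.376, 0.181, 1.607, -0, 1.354, -0.206], TCP at [0.224, -0.529, 0.231] pointing down, gripper open.
Joint ranges: [-2.99, 2.99], [-0.89, 2.07], [0.3, 2.58], [-1.14, 4.28], [0, 2.63], [-3.12, 3.12]. Speed limits (rad/s): [2.57, 2.57, 3.01, 3.14, 3.14, 3.14].

INTERFACE

Orientations are given as a unit quaternion [w, x, y, z].
In Python, from bench import ctrl gives the robot as it stands. The module is installed in compiled form; this text tells all that it offers.
- The arm moves only by the tool arm_command, never from a script. Its argument "plan" is one flat list of numbers, 4 for each row, row after row: the shift along the tool's x, y, z in mm, then the turn about the tool's z in rad. A call has 1 to 20 rows; each row shifts and turns the commanded pose from where the row before left it, along the tool's axes as they then stand; what a row does not reach is not made up. A row lasts 1/10 s, in which the tool goes at most 50 mm and 8.59 degrees, less where a joint would pass 70% of its speed; a pose out of reach is approached as far as the arm can. A call is refused whole if a number of a shift passes 50 or a number of a turn 0.15, either way. A call with a gripper value outside its range is refused whole. "grip" is the opening, from 0 (shut) to 1 (fully open), set as the call begins (left out, the last holds). The fingers move at their own pace and stop on an object; the grip force is fixed at half the most. Time passes only in rows, so rows that do not move let the fingers close. It gives the time, the measured TCP pose, the force and the opening at its end, in the units of the state.
- ctrl.get_obs(): the state, without advancing time (a new reading comes with each control period).
- ctrl.camera(name): name is "side" or "top" or "wrist"; returns a dict with "color" (420x560x3 uint8, red, green, blue), "camera_matrix" (3x3 intrinsics, pixels), "eye" and "attitude" of the camera in the world; the wrist camera has in their place "T_tool_cam" (4x4, takes a point from camera to tool coordinates, whose origin is the TCP and whose axes are the flange's). Camera axes: x right, y up, looking along -z (the intrinsics and any distortion apply to the point x, -y, -z); pixel columns grow to the right and rows downward; lengths in m; the calibration is good to about 2 mm. A picture is of the moment at which its call begins: read the wrist's pose just before it. There is no depth.
- ctrl.hand_in(): hands the job in, once; it reports no verdict.
The state is a dict: "time_s": time; "q": joint angles; "dq": joint speeds; "joint_efforts": joint torques, N m; "eef_pos": TCP position; "eef_rot": TCP orientation; "wrist_force": force on the tool from outside, world axes, zero at the start; "torque": the same for the moment, N m; "opening": opening from 0.0 (shut) to 1.0 (fully open).
Only numpy, scipy, OpenCV 4.12 (cv2) and the standard library are available. Lean on these libraries where they do the work, as an engineer would, in place of code of your own. Each camera call takes 0.05 s, during which the arm holds its last target. There are 200 camera calls.

## Working session

There is one attempt and no reset: what is moved stays moved. The work goes in short steps, Python scripts to look and compute and a tool call to move; the robot and the scene stay as the last step left them, time stands still between calls to the robot, and variables do not carry over. Pictures are saved under pics/ and viewed, about 8 in all and at most 12, crops included, and the job is handed in when it is done.

Besides the shell and the picture viewer there is one more tool, called after ">>>" as name(argument=value, ...) on one line, values as JSON. arm_command: Moves the arm, as the interface text tells. Its arguments: {"type":"object","properties":{"plan":{"type":"array","items":{"type":"number"}},"grip":{"type":"number"}},"required":["plan"]}

```bash
mkdir -p pics; cat > h.py <<'E'
import numpy as np, cv2
from bench import ctrl
from scipy.spatial.transform import Rotation as R
def rot(a):
    a=np.array(a,float)
    return a if a.shape==(3,3) else R.from_quat(a[[1,2,3,0]]).as_matrix()
def shot(name,f):
    o=ctrl.get_obs(); c=ctrl.camera(name)
    cv2.imwrite(f,c["color"][:,:,::-1])
    if name=="wrist":
        T=np.eye(4);T[:3,:3]=rot(o["eef_rot"]);T[:3,3]=o["eef_pos"];T=T@np.array(c["T_tool_cam"])
        e,A=T[:3,3],T[:3,:3]
    else: e,A=np.array(c["eye"]),rot(c["attitude"])
    np.savez(f[:-4],K=c["camera_matrix"],e=e,A=A)
    return c
def ray(f,u,v,z):
    d=np.load(f[:-4]+".npz");p=np.linalg.solve(d["K"],[u,v,1.])
    w=d["A"]@[p[0],-p[1],-p[2]];e=d["e"]
    return e+w*(z-e[2])/w[2]
def proj(f,P):
    d=np.load(f[:-4]+".npz");p=d["A"].T@(np.array(P)-d["e"]);q=d["K"]@[p[0],-p[1],-p[2]]
    return q[:2]/q[2]
E
python3 - <<'E'
from h import *
for n in("top","side"):
    c=shot(n,f"pics/{n}0.png");print(n,[k for k in c],c["camera_matrix"],c.get("eye"),c.get("attitude"))
print(ctrl.get_obs())
E
```

```text
top ['color', 'camera_matrix', 'eye', 'attitude'] [[506.13564207   0.         277.39722077]
 [  0.         506.13564207 212.28110276]
 [  0.           0.           1.        ]] [ 2.92512234e-01 -8.87508611e-04  1.44998234e+00] [-0.69858723 -0.07317302  0.06245081  0.70902855]
side ['color', 'camera_matrix', 'eye', 'attitude'] [[540.57791726   0.         274.99466209]
 [  0.         540.57791726 216.12966276]
 [  0.           0.           1.        ]] [0.28403625 1.31573043 0.93536413] [-0.10680052 -0.0469589   0.48119599  0.86881467]
{'time_s': 0.1, 'q': array([-1.37627594e+00,  1.81426650e-01,  1.60792502e+00, -2.19103264e-05,
        1.35381212e+00, -2.06314627e-01]), 'dq': array([-0.00109502, -0.00134828, -0.00192598, -0.00165587, -0.00124264,
       -0.00132286]), 'joint_efforts': array([ 4.62631069e-04, -4.45883274e+01, -3.52238917e+01, -4.25813914e-04,
        4.11133617e-03,  9.85803865e-06]), 'eef_pos': array([ 0.22425958, -0.52891413,  0.23048858]), 'eef_rot': array([-7.85617542e-04,  9.79982773e-01,  1.99080757e-01, -6.06367317e-06]), 'wrist_force': array([-0.02386901, -0.36033437,  0.30988467]), 'torque': array([-0.00419258, -0.00127669,  0.02158211]), 'opening': 0.9990524975779496}
```

View pics/top0.png

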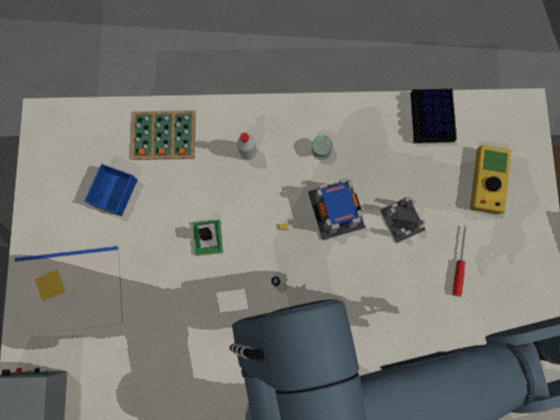

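View pics/side0.png

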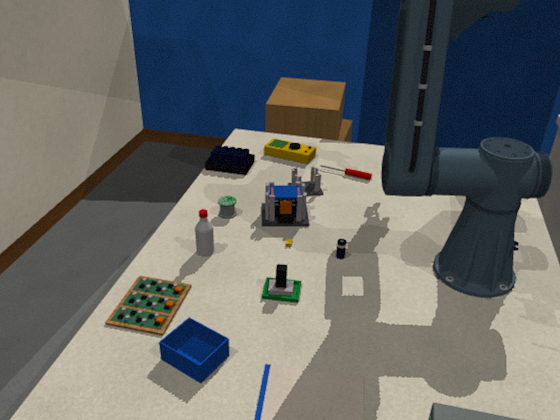

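The top view shows two nest look-alikes. The one at (338,208) has the blue plate and is larger. The one at (404,220) is smaller, grey and has no plate, so the first is meant. The green tray with the black-handled block is at (207,237) and shows only once. The side view shows the same layout: nest (286,205), look-alike (305,182), tray (282,288).

```bash
python3 - <<'E'
from h import *
f="pics/top0.png"
for n,u,v,z in [("plate",339,203,.092),("nest",338,209,.0),("tray",207,237,.012),("handle",206,234,.08),("bottle",245,137,.14),("spool",322,145,.05),("conn",284,227,.01),("cell",276,281,.056),("fake",404,220,.05)]:
    print(n,ray(f,u,v,z).round(3))
f="pics/side0.png"
print("side handle",ray(f,281,267,.08).round(3),"plate",ray(f,285,190,.092).round(3))
im=cv2.imread("pics/top0.png")
a=cv2.resize(im[165:270,270:440],None,fx=3.5,fy=3.5,interpolation=cv2.INTER_CUBIC)
cv2.imwrite("pics/crop_n.png",a)
E
```

```text
plate [ 0.58  -0.151  0.092]
nest [ 0.582 -0.158  0.   ]
tray [0.503 0.222 0.012]
handle [0.502 0.215 0.08 ]
bottle [0.757 0.103 0.14 ]
spool [ 0.761 -0.113  0.05 ]
conn [0.529 0.001 0.01 ]
cell [0.372 0.025 0.056]
fake [ 0.537 -0.335  0.05 ]
side handle [0.508 0.225 0.08 ] plate [ 0.581 -0.153  0.092]
```

View pics/crop_n.png

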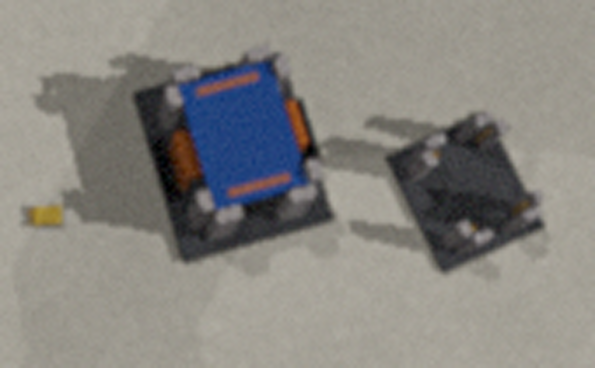

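Confirmed: the large nest with the blue plate and orange catches is at about (0.58, -0.155), and the small grey look-alike has neither. Next I'll move over the tray.

```bash
cat >> h.py <<'E'
def go(x,y,z,yaw=None):
    """total tool-axis shift (mm) and turn needed (shift in current tool axes)"""
    o=ctrl.get_obs();A=rot(o["eef_rot"]);d=A.T@(np.array([x,y,z])-o["eef_pos"])*1000
    psi=np.arctan2(A[1,0],A[0,0])
    s=""
    if yaw is not None:
        t=(psi-yaw+np.pi/2)%np.pi-np.pi/2; s=f"turn {t:.3f} (q6 {o['q'][5]:.2f})"
    print("shift",d.round(1),"yaw",psi.round(4),s,"tilt",(A[:,2]).round(4),"t",round(o["time_s"],2))
E
python3 - <<'E'
from h import *
print(ctrl.camera("wrist")["T_tool_cam"])
go(.44,.215,.33)
E
```

```text
[[ 2.26269969e-05  9.50656066e-01  3.10246745e-01  8.00191106e-02]
 [ 9.99999706e-01 -2.59322689e-04  7.21682664e-04 -6.63704239e-04]
 [ 7.66526023e-04  3.10246638e-01 -9.50655793e-01 -1.42650746e-01]
 [ 0.00000000e+00  0.00000000e+00  0.00000000e+00  1.00000000e+00]]
shift [ 488.9 -601.   -98.5] yaw 0.4008  tilt [-2.0e-04  1.4e-03 -1.0e+00] t 0.15
```

>>> arm_command(plan=[0, 0, -40, 0, 0, 0, -40, 0, 30.5, -32.3, 0, 0, 30.5, -32.3, 0, 0, 30.5, -32.3, 0, 0, 30.5, -32.3, 0, 0, 30.5, -32.3, 0, 0, 30.5, -32.3, 0, 0, 30.5, -32.3, 0, 0, 30.5, -32.3, 0, 0, 30.5, -32.3, 0, 0, 30.5, -32.3, 0, 0, 30.5, -32.3, 0, 0, 30.5, -32.3, 0, 0, 30.5, -32.3, 0, 0, 30.5, -32.3, 0, 0, 30.5, -32.3, 0, 0, 30.5, -32.3, 0, 0, 30.5, -32.3, 0, 0, 30.5, -32.3, 0, 0], grip=1)

```text
time_s: 2.15
eef_pos: [0.5032, 0.2221, 0.311]
eef_rot: [0.0, 0.98, 0.199, -0.0]
wrist_force: [0.6, -0.3, 0.5]
opening: 1.001
```

>>> arm_command(plan=[0, 0, 0, -0.146, 0, 0, 0, -0.146, 0, 0, 0, -0.146, 0, 0, 0, -0.146, 0, 0, 20, -0.146, 0, 0, 20, -0.146, 0, 0, 20, -0.146, 0, 0, 0, -0.148, 0, 0, 0, 0, 0, 0, 0, 0])

```text
time_s: 3.15
eef_pos: [0.5032, 0.2201, 0.2515]
eef_rot: [0.0, 0.709, 0.706, 0.0]
wrist_force: [-0.2, -0.2, 0.2]
opening: 1.002
```

```bash
python3 - <<'E'
from h import *
go(.503,.22,.25,np.pi/2)
shot("wrist","pics/w1.png")
E
```

```text
shift [-0.1 -0.2  1.5] yaw 1.5668 turn -0.004 (q6 0.20) tilt [ 3.e-04  1.e-04 -1.e+00] t 3.15
```

View pics/w1.png

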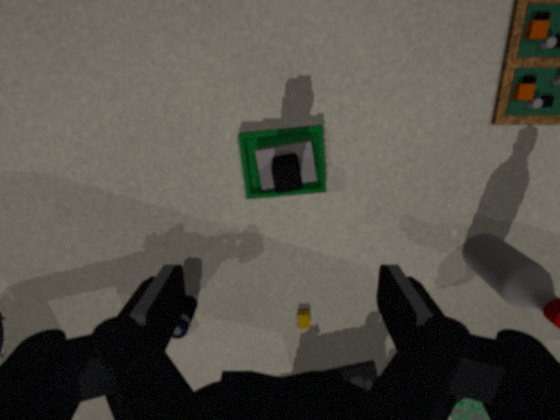

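The wrist view shows the tray with outer corners near (239,133), (324,126), (327,190), (247,198). The black handle's top face is near (288,180).

```bash
cat >> h.py <<'E'
def quad(f,mask,z,k=3):
    mask=cv2.morphologyEx(mask.astype(np.uint8),cv2.MORPH_OPEN,np.ones((k,k)))
    cs,_=cv2.findContours(mask,cv2.RETR_EXTERNAL,cv2.CHAIN_APPROX_NONE)
    c=max(cs,key=cv2.contourArea)[:,0]
    W=np.array([ray(f,u,v,z)[:2] for u,v in c])*1000
    (cx,cy),s,a=cv2.minAreaRect(W.astype(np.float32))
    print(f,"z",z,"px",c.mean(0).round(1),"centre",round(cx,1),round(cy,1),"size",np.round(s,1),"ang",round(a,2)); return W
E
python3 - <<'E'
from h import *
f="pics/w1.png";im=cv2.imread(f);h=cv2.cvtColor(im,cv2.COLOR_BGR2HSV).astype(int)
g=(h[...,0]>45)&(h[...,0]<80)&(h[...,1]>120)&(h[...,2]>40)
g[:,:200]=0;g[:,360:]=0;g[230:]=0
quad(f,g,.012)
b=im.max(2)<45; b[:,:255]=0;b[:,315:]=0;b[:135]=0;b[200:]=0
quad(f,b,.08)
for i in range(150,200,3): print(i,im[i,262:312:3].max(1))
print([ (i,j,proj(f,(.503+i,.222+j,.08)).round(0)) for i in(-.014,.014) for j in(-.014,.014)])
E
```

```text
pics/w1.png z 0.012 px [285.1 160. ] centre 505.8 223.6 size [94.6 76.9] ang 5.12
pics/w1.png z 0.08 px [285.4 174.4] centre 506.0 227.2 size [33.8 37.8] ang 9.18
150 [ 85  90  97 100  77  65  64  56  57  57  61  64  65  62  86  97  95]
153 [ 97 103  99  98  76  55  48  45  44  36  27  40  62  64  89 102  96]
156 [ 98  98  99  96  45  21  18  11   0   4  11   4  44  59  94  97 100]
159 [ 96  99 100  68  12   0   6   4   1   0   8  10  29  58  90  95  94]
162 [100  97  92  60   0   5   5  10   8   3   5   5  23  59  91  90  89]
165 [99 92 84 46 16  4  8  5  7  7  3  8 22 58 92 90 93]
168 [84 85 82 46 12  9 10 13 13 12  9 11  6 62 85 91 85]
171 [83 84 85 51  9 11 14 15  0  5 10 12 12 73 90 90 90]
174 [81 80 79 63 17  3  6  8  8 13  8  5  8 75 93 91 92]
177 [83 85 83 75 12 17 12 15 17 11 13 16  4 56 92 90 91]
180 [78 84 86 83 26 14 11 21  5 10  8 13 16 45 93 87 88]
183 [79 84 86 84 31 17  0 19 14 12 12  9 14 19 53 46 46]
186 [70 85 82 83 49  7 15 15 14 12 16 22  9  4 42 40 44]
189 [50 60 47 40 22  1 15  7 13  6 17 20 29 45 58 62 59]
192 [37 34 42 48 54 31 30 38 56 59 65 70 71 71 72 76 79]
195 [ 69  73  71  71  75  75  80  82  87  91  95 100 110 105 116 123 120]
198 [104 104 103 108 113 121 122 121 126 126 125 122 121 126 128 126 125]
[(-0.014, -0.014, array([266., 192.])), (-0.014, 0.014, array([266., 164.])), (0.014, -0.014, array([295., 192.])), (0.014, 0.014, array([295., 164.]))]
```

>>> arm_command(plan=[1, 2, 20, -0.047, 1, 2, 30, -0.046, 0, 0, 30, 0, 0, 0, 20, 0, 0, 0, 0, 0, 0, 0, 0, 0])

```text
time_s: 3.8
eef_pos: [0.5074, 0.2222, 0.152]
eef_rot: [0.0, 0.674, 0.739, 0.0]
wrist_force: [-0.3, -0.3, -0.0]
opening: 0.996
```

```bash
python3 - <<'E'
from h import *
go(.508,.224,.15,1.66)
f="pics/w2.png";shot("wrist",f);im=cv2.imread(f);h=cv2.cvtColor(im,cv2.COLOR_BGR2HSV).astype(int)
g=(h[...,0]>45)&(h[...,0]<80)&(h[...,1]>120)&(h[...,2]>40)
quad(f,g,.012)
cv2.imwrite("pics/w2c.png",cv2.resize(im[60:330,150:430],None,fx=2,fy=2))
E
```

```text
shift [1.7 0.8 2. ] yaw 1.6623 turn 0.002 (q6 0.11) tilt [ 5.e-04  1.e-04 -1.e+00] t 3.8
pics/w2.png z 0.012 px [279.5 185. ] centre 505.9 223.9 size [94.6 77.1] ang 5.25
```

View pics/w2c.png

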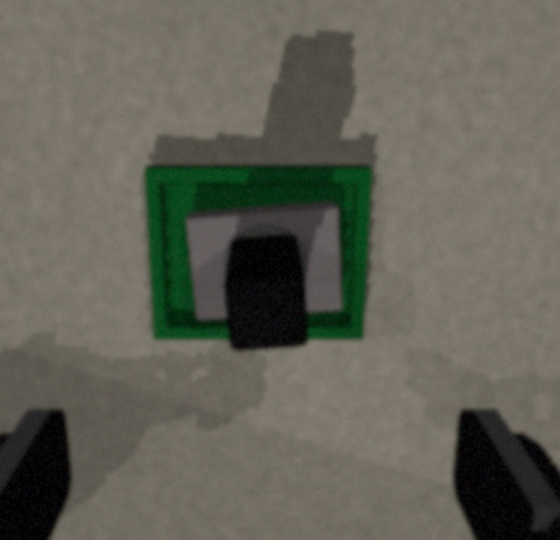

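The crop shows the foot's top corners near (187,217), (338,206), (342,310) and (196,322), turned slightly against the tray. The handle top's front edge runs from (232,349) to (307,343).

```bash
python3 - <<'E'
from h import *
f="pics/w2.png"
P=lambda x,y,z:(ray(f,150+x/2,60+y/2,z)[:2]*1000).round(1)
c=[P(*p,.020) for p in[(187,217),(338,206),(342,310),(196,322)]];print(c,np.mean(c,0))
for a,b in((0,1),(3,2),(0,3),(1,2)):
    d=c[b]-c[a];print(np.linalg.norm(d),np.degrees(np.arctan2(d[1],d[0])))
a,b=P(232,349,.08),P(307,343,.08);d=b-a;print(a,b,np.linalg.norm(d),np.degrees(np.arctan2(d[1],d[0])))
a,b=P(230,237,.02),P(299,236,.02);print("base back edge",a,b)
E
```

```text
[array([474.8, 239.6]), array([537.1, 250. ]), array([544.7, 204.4]), array([481.4, 192.9])] [509.5   221.725]
63.16209306221574 9.477235216411676
64.33614847035847 10.296880977435013
47.164075311618255 -81.95579830039316
46.22899523026647 -80.53767779197435
[498.7 207.9] [524.5 212.5] 26.206869328479517 10.109298492495158
base back edge [493.4 232.6] [522.3 235.7]
```

>>> arm_command(plan=[0.6, 2.1, 0, -0.04, 0, 0, 20, -0.04, 0, 0, 25, 0, 0, 0, 25, 0, 0, 0, 20, 0, 0, 0, 12, 0, 0, 0, 5, 0, 0, 0, 0, 0, 0, 0, 0, 0])

```text
time_s: 4.75
eef_pos: [0.5101, 0.2232, 0.0456]
eef_rot: [0.001, 0.643, 0.766, 0.001]
wrist_force: [-0.1, -0.0, -0.5]
opening: 1.002
```

>>> arm_command(plan=[0, 0, 0, 0, 0, 0, 0, 0, 0, 0, 0, 0, 0, 0, 0, 0, 0, 0, 0, 0, 0, 0, 0, 0, 0, 0, 0, 0, 0, 0, 0, 0, 0, 0, 0, 0, 0, 0, 0, 0], grip=0)

```text
time_s: 5.75
eef_pos: [0.5091, 0.223, 0.0447]
eef_rot: [0.0, 0.643, 0.766, 0.0]
wrist_force: [-3.3, -0.8, 5.4]
opening: 0.316
```

```bash
python3 - <<'E'
from h import *
go(.5094,.223,.045,1.742);o=ctrl.get_obs();print(o["opening"],o["wrist_force"],o["torque"])
E
```

```text
shift [-0.1  0.3 -0.3] yaw 1.7438 turn 0.002 (q6 0.03) tilt [ 1.e-04  0.e+00 -1.e+00] t 5.75
0.31611168179803983 [-3.28338141 -0.79809665  5.38600188] [-0.12150773  0.26495198  0.01752918]
```

>>> arm_command(plan=[0, 0, -3, 0, 0, 0, -6, 0, 0, 0, -10, 0, 0, 0, -15, 0, 0, 0, -20, 0, 0, 0, -25, 0, 0, 0, -30, 0, 0, 0, -30, 0, 0, 0, -30, -0.05, 0, 0, -30, -0.057, 0, 0, -25, 0, 0, 0, -15, 0, 0, 0, -8, 0, 0, 0, 0, 0, 0, 0, 0, 0, 0, 0, 0, 0])

```text
time_s: 7.35
eef_pos: [0.5082, 0.2228, 0.2895]
eef_rot: [-0.001, 0.602, 0.799, -0.001]
wrist_force: [-0.1, 0.2, -4.4]
opening: 0.32
```

```bash
python3 - <<'E'
from h import *
go(.603,-.23,.29,1.85);o=ctrl.get_obs();print(o["opening"],o["wrist_force"],o["torque"])
E
```

```text
shift [-461.3  -34.    -0.5] yaw 1.8507 turn 0.001 (q6 -0.08) tilt [-3.e-03 -6.e-04 -1.e+00] t 7.35
0.3197465254741262 [-0.0728546   0.16177295 -4.40804093] [ 0.01209545  0.00169738 -0.05140029]
```

>>> arm_command(plan=[-10, -0.7, 0, 0, -20, -1.5, 0, 0, -30, -2.2, 0, 0, -38, -2.8, 0, 0, -38, -2.8, 0, 0, -38, -2.8, 0, 0, -38, -2.8, 0, 0, -38, -2.8, 0, 0, -38, -2.8, 0, 0, -38, -2.8, 0, 0, -38, -2.8, 0, 0, -37, -2.8, 0, 0, -30, -2.4, 0, 0, -20, -1.5, 0, 0, -10, -0.7, 0, 0, 0, 0, 0, 0, 0, 0, 0, 0, 0, 0, 0, 0, 0, 0, 0, 0])

```text
time_s: 9.25
eef_pos: [0.6036, -0.2282, 0.2916]
eef_rot: [0.0, 0.601, 0.799, 0.0]
wrist_force: [-0.8, 0.0, -4.2]
opening: 0.32
```

```bash
python3 - <<'E'
from h import *
go(.603,-.23,.29,1.85);o=ctrl.get_obs();print(o["opening"],o["wrist_force"],o["torque"])
f="pics/w3.png";shot("wrist",f);im=cv2.imread(f);h=cv2.cvtColor(im,cv2.COLOR_BGR2HSV).astype(int)
b=(h[...,0]>100)&(h[...,0]<128)&(h[...,1]>120)&(h[...,2]>70)
quad(f,b,.092,9)
E
```

```text
shift [-1.6 -1.1  1.6] yaw 1.8525 turn 0.002 (q6 -0.83) tilt [ 3.e-04  1.e-04 -1.e+00] t 9.25
0.31997663556650885 [-0.83357482  0.01417199 -4.15437319] [ 0.02929544 -0.0003289  -0.03042412]
pics/w3.png z 0.092 px [280.2  90.7] centre 582.0 -151.3 size [103.2  76.9] ang 15.12
```

View pics/w3.png

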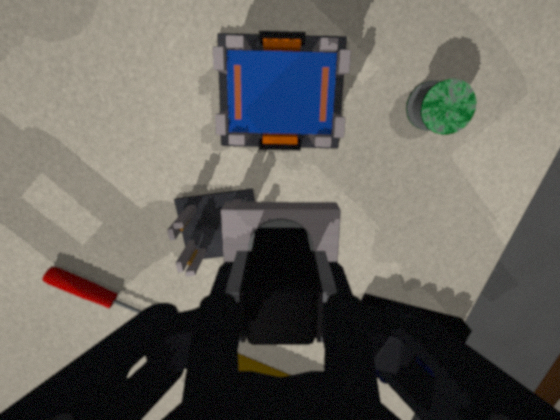

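The plate is at image centre (282,92) and measures 103 x 77 mm, which matches the given size, with yaw 15.1°. The held foot is square in the gripper, its front edge running (222,204)–(340,204).

```bash
python3 - <<'E'
from h import *
f="pics/w3.png";o=ctrl.get_obs();A=rot(o["eef_rot"])
z=o["eef_pos"][2]-.0247
for p in((222,204),(340,204)): print((A.T@(ray(f,*p,z)-o["eef_pos"])*1000).round(1))
go(.582,-.1513,.20,1.835)
E
```

```text
[ 24.8 -30.5  24.7]
[24.8 31.7 24.7]
shift [80.1  0.6 91.6] yaw 1.8522 turn 0.017 (q6 -0.83) tilt [ 3.e-04 -0.e+00 -1.e+00] t 9.3
```

>>> arm_command(plan=[8, 0, 0, 0, 16, 0.2, 0, 0, 18, 0.2, 10, 0, 18, 0.2, 15, 0, 13, 0, 20, 0, 7, 0, 20, 0, 0, 0, 20, 0, 0, 0, 20, 0.017, 0, 0, 15, 0, 0, 0, 12, 0, 0, 0, 8, 0, 0, 0, 4, 0, 0, 0, 0, 0, 0, 0, 0, 0, 0, 0, 0, 0])

```text
time_s: 10.8
eef_pos: [0.5825, -0.1528, 0.1482]
eef_rot: [0.001, 0.608, 0.794, 0.0]
wrist_force: [0.6, 0.4, -4.6]
opening: 0.318
```

```bash
python3 - <<'E'
from h import *
go(.582,-.1513,.14,1.835);o=ctrl.get_obs();print(o["opening"],o["wrist_force"],o["torque"])
f="pics/w4.png";shot("wrist",f)
im=cv2.imread(f);cv2.imwrite("pics/w4c.png",cv2.resize(im[80:380,130:430],None,fx=1.9,fy=1.9))
o=ctrl.get_obs();print(o["wrist_force"])
E
```

```text
shift [ 1.6 -0.1  8.2] yaw 1.8337 turn -0.001 (q6 -0.72) tilt [ 1.4e-03 -6.0e-04 -1.0e+00] t 10.8
0.31812597324684944 [ 0.57211056  0.43211031 -4.56206132] [ 0.0395229  -0.00117892  0.03394987]
[ 0.41970176 -0.77095439 -4.7997113 ]
```

View pics/w4c.png

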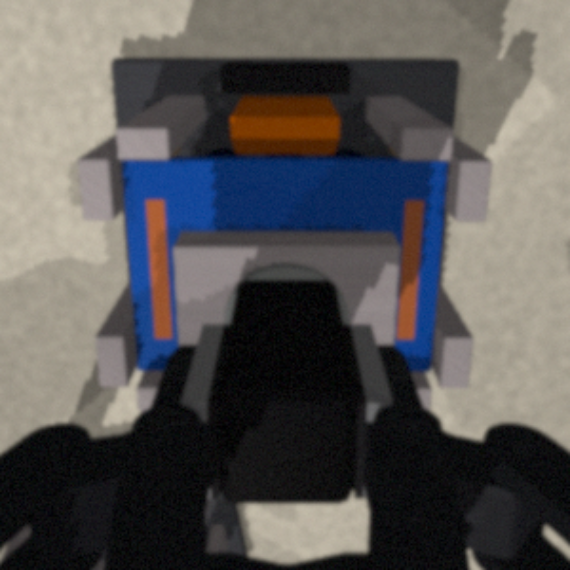

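The foot is centred sideways: it spans columns 174–400 and the plate 125–445. The strip at rows 233–247 is the foot's front face, with its bottom edge at row 233 and the plate's edge at row 157.

```bash
python3 - <<'E'
from h import *
f="pics/w4.png";o=ctrl.get_obs();A=rot(o["eef_rot"])
t=lambda x,y,z:(A.T@(ray(f,130+x/1.9,80+y/1.9,z)-o["eef_pos"])*1000).round(1)
print("foot bottom",t(174,233,.1095),t(398,233,.1095))
print("foot top",t(176,247,.1235),t(400,247,.1235))
print("plate top edge",t(125,157,.092),t(445,157,.092), "front low",t(138,370,.092),t(432,370,.092))
print(o["wrist_force"],o["eef_pos"])
E
```

```text
foot bottom [ 20.7 -33.3  38.5] [20.7 34.  38.6]
foot top [ 21.2 -30.4  24.5] [21.2 32.2 24.6]
plate top edge [ 40.4 -50.7  56. ] [40.3 50.7 56.1] front low [-36.1 -52.1  56.1] [-36.1  52.1  56.2]
[ 0.41970176 -0.77095439 -4.7997113 ] [ 0.58247171 -0.15277756  0.14807436]
```

>>> arm_command(plan=[2, 0, 3, 0, 1.7, 0, 4, 0, 0, 0, 3, 0, 0, 0, 2, 0, 0, 0, 0, 0, 0, 0, 0, 0, 0, 0, 0, 0, 0, 0, 0, 0])

```text
time_s: 11.65
eef_pos: [0.5812, -0.149, 0.1355]
eef_rot: [0.0, 0.608, 0.794, 0.0]
wrist_force: [0.2, 0.1, -3.7]
opening: 0.317
```

```bash
python3 - <<'E'
from h import *
for i in range(3):
    o=ctrl.get_obs();print(o["time_s"],o["eef_pos"],o["wrist_force"],o["torque"]);ctrl.camera("side")
E
```

```text
11.65 [ 0.5811786  -0.14898422  0.13548643] [ 0.20367414  0.13770411 -3.71022645] [-0.02447936 -0.02441683  0.02027037]
11.7 [ 0.5811334  -0.14897308  0.13544048] [-0.43938117 -0.6038518  -4.15550668] [ 0.03481021  0.02442801 -0.02088175]
11.75 [ 0.58112367 -0.14898312  0.13541964] [ 0.32794812  0.34404997 -3.46123702] [-0.01529505  0.0185      0.04643862]
```

>>> arm_command(plan=[0, 0, 1, 0, 0, 0, 1, 0, 0, 0, 1, 0, 0, 0, 1, 0, 0, 0, 1, 0, 0, 0, 1, 0, 0, 0, 1, 0, 0, 0, 1, 0, 0, 0, 1, 0, 0, 0, 1, 0, 0, 0, 1, 0, 0, 0, 1, 0, 0, 0, 1, 0, 0, 0, 1, 0, 0, 0, 1, 0, 0, 0, 1, 0, 0, 0, 0, 0])

```text
time_s: 13.5
eef_pos: [0.581, -0.1489, 0.1192]
eef_rot: [-0.0, 0.608, 0.794, 0.0]
wrist_force: [-0.7, 0.9, -0.9]
opening: 0.32
```

>>> arm_command(plan=[0, 0, 1, 0, 0, 0, 1, 0, 0, 0, 1, 0, 0, 0, 1, 0, 0, 0, 1, 0, 0, 0, 1, 0, 0, 0, 1, 0, 0, 0, 1, 0, 0, 0, 0, 0, 0, 0, 0, 0])

```text
time_s: 14.5
eef_pos: [0.5812, -0.149, 0.1115]
eef_rot: [0.0, 0.608, 0.794, 0.0]
wrist_force: [-2.3, 0.7, 2.3]
opening: 0.324
```

>>> arm_command(plan=[0, 0, 0.5, 0, 0, 0, 0.5, 0, 0, 0, 0.5, 0, 0, 0, 0.5, 0, 0, 0, 0, 0, 0, 0, 0, 0])

```text
time_s: 15.1
eef_pos: [0.5812, -0.149, 0.1093]
eef_rot: [0.0, 0.608, 0.794, 0.0]
wrist_force: [-1.9, 1.3, 3.4]
opening: 0.317
```

>>> arm_command(plan=[0, 0, 0.4, 0, 0, 0, 0.4, 0, 0, 0, 0, 0])

```text
time_s: 15.4
eef_pos: [0.5812, -0.1489, 0.1085]
eef_rot: [0.0, 0.608, 0.794, 0.0]
wrist_force: [-2.2, 0.5, 4.2]
opening: 0.323
```

>>> arm_command(plan=[0, 0, 0.4, 0, 0, 0, 0.4, 0, 0, 0, 0, 0])

```text
time_s: 15.7
eef_pos: [0.5811, -0.1489, 0.1077]
eef_rot: [0.0, 0.608, 0.794, 0.0]
wrist_force: [-2.1, 0.5, 4.7]
opening: 0.321
```

```bash
python3 - <<'E'
from h import *
o=ctrl.get_obs();print(o["time_s"],o["eef_pos"],o["wrist_force"],o["torque"]);go(.581,-.149,.107,1.835)
E
```

```text
15.7 [ 0.58112198 -0.1489178   0.10770491] [-2.06607779  0.47482321  4.6844005 ] [0.10674037 0.33803844 0.03399449]
shift [-0.  -0.1  0.7] yaw 1.8338 turn -0.001 (q6 -0.71) tilt [ 2.e-04 -1.e-04 -1.e+00] t 15.7
```

>>> arm_command(plan=[0, -0.3, 0.3, 0, 0, 0, 0.3, 0, 0, 0, 0.2, 0, 0, 0, 0, 0])

```text
time_s: 16.1
eef_pos: [0.5811, -0.149, 0.1071]
eef_rot: [0.0, 0.608, 0.794, 0.0]
wrist_force: [0.3, 1.4, 4.3]
opening: 0.318
```

>>> arm_command(plan=[0, 0, 0.3, 0, 0, 0, 0.3, 0, 0, 0, 0.2, 0, 0, 0, 0, 0])

```text
time_s: 16.5
eef_pos: [0.5811, -0.149, 0.1063]
eef_rot: [0.0, 0.608, 0.794, 0.0]
wrist_force: [-0.5, 1.2, 4.7]
opening: 0.319
```

>>> arm_command(plan=[0, 0, 0.3, 0, 0, 0, 0.3, 0, 0, 0, 0, 0])

```text
time_s: 16.8
eef_pos: [0.5811, -0.149, 0.1054]
eef_rot: [0.0, 0.608, 0.794, 0.0]
wrist_force: [1.4, 1.1, 3.0]
opening: 0.319
```

>>> arm_command(plan=[0, 0, 0.3, 0, 0, 0, 0.2, 0, 0, 0, 0, 0])

```text
time_s: 17.1
eef_pos: [0.581, -0.149, 0.1049]
eef_rot: [0.0, 0.608, 0.794, 0.0]
wrist_force: [0.9, 1.8, 2.4]
opening: 0.319
```

>>> arm_command(plan=[0, 0, 0.3, 0, 0, 0, 0.2, 0, 0, 0, 0, 0])

```text
time_s: 17.4
eef_pos: [0.581, -0.149, 0.1046]
eef_rot: [0.0, 0.608, 0.794, 0.0]
wrist_force: [2.2, 0.5, 2.9]
opening: 0.323
```

>>> arm_command(plan=[0, 0, 0.3, 0, 0, 0, 0.2, 0, 0, 0, 0, 0])

```text
time_s: 17.7
eef_pos: [0.581, -0.149, 0.1041]
eef_rot: [0.0, 0.608, 0.794, 0.0]
wrist_force: [4.2, 2.7, 1.5]
opening: 0.322
```

The lateral force is growing while the vertical force falls, so I'll look before going on.

```bash
python3 - <<'E'
from h import *
for i in range(3):
    o=ctrl.get_obs();print(o["eef_pos"].round(5),o["wrist_force"].round(2),o["torque"].round(3));ctrl.camera("side")
f="pics/w5.png";shot("wrist",f);shot("side","pics/s5.png")
a=cv2.resize(cv2.imread(f)[80:330,130:430],None,fx=1.9,fy=1.9)
b=cv2.resize(cv2.imread("pics/s5.png")[150:240,240:335],None,fx=2.4,fy=2.4,interpolation=cv2.INTER_CUBIC)
c=np.zeros((475,800,3),np.uint8);c[:,:570]=a;c[:b.shape[0],572:572+b.shape[1]]=b
cv2.imwrite("pics/w5c.png",c)
go(.581,-.149,.104,1.835)
E
```

```text
[ 0.581   -0.14897  0.10412] [4.16 2.72 1.5 ] [ 0.378 -0.732  0.033]
[ 0.58099 -0.14901  0.1041 ] [2.78 1.3  2.59] [ 0.422 -0.772  0.051]
[ 0.58098 -0.14898  0.10408] [3.55 1.37 2.73] [ 0.451 -0.734  0.023]
shift [-0.   0.1  0.1] yaw 1.8338 turn -0.001 (q6 -0.71) tilt [ 3.e-04 -1.e-04 -1.e+00] t 17.95
```

View pics/w5c.png

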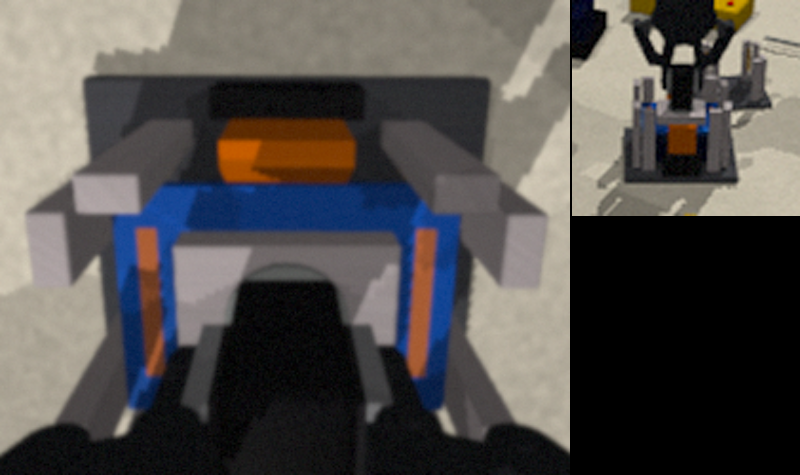

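The plate looks level: both orange stripes span rows 229–375 and the plate runs from 115 to 460. The foot is still centred and unmoved in the grip. I'll relieve the side force.

>>> arm_command(plan=[0, 0.3, 0, 0, 0, 0, 0, 0, 0, 0, 0, 0])

```text
time_s: 18.25
eef_pos: [0.581, -0.149, 0.104]
eef_rot: [-0.0, 0.608, 0.794, -0.0]
wrist_force: [1.9, 1.6, 2.3]
opening: 0.322
```

```bash
python3 - <<'E'
from h import *
F=[];T=[]
for i in range(4):
    o=ctrl.get_obs();F.append(o["wrist_force"]);T.append(o["torque"]);ctrl.camera("side")
print(o["eef_pos"].round(5),np.mean(F,0).round(2),np.mean(T,0).round(3))
E
```

```text
[ 0.58096 -0.14899  0.10398] [2.42 1.47 2.72] [ 0.26  -0.559  0.003]
```

>>> arm_command(plan=[0, 0.3, 0.2, 0, 0, 0.1, 0.2, 0, 0, 0, 0.2, 0, 0, 0, 0, 0])

```text
time_s: 18.85
eef_pos: [0.581, -0.1489, 0.1032]
eef_rot: [-0.0, 0.608, 0.794, -0.0]
wrist_force: [0.4, -1.0, 2.8]
opening: 0.32
```

```bash
cat >> h.py <<'E'
def ft(n=4):
    F=[];T=[]
    for i in range(n):
        o=ctrl.get_obs();F.append(o["wrist_force"]);T.append(o["torque"]);ctrl.camera("side")
    A=rot(o["eef_rot"])
    print(round(o["time_s"],2),o["eef_pos"].round(5),"F tool",(A.T@np.mean(F,0)).round(2),"contact",round(np.mean(F,0)[2]+3.9,1),"T tool",(A.T@np.mean(T,0)).round(3))
E
python3 -c "
from h import *
ft()"
```

```text
19.0 [ 0.58103 -0.14892  0.10314] F tool [-0.71  0.46 -2.21] contact 6.1 T tool [ 0.013 -0.121 -0.003]
```

>>> arm_command(plan=[0, 0, 0.3, 0, 0, 0, 0.3, 0, 0, 0, 0.2, 0, 0, 0, 0, 0])

```text
time_s: 19.45
eef_pos: [0.5811, -0.1489, 0.1024]
eef_rot: [-0.0, 0.608, 0.794, -0.0]
wrist_force: [-2.5, -1.5, 1.9]
opening: 0.326
```

>>> arm_command(plan=[0, 0, 0.3, 0, 0, 0, 0.3, 0, 0, 0, 0, 0])

```text
time_s: 19.75
eef_pos: [0.5811, -0.1489, 0.1018]
eef_rot: [-0.0, 0.608, 0.794, -0.0]
wrist_force: [-2.8, -1.7, 2.0]
opening: 0.318
```

```bash
python3 -c "
from h import *
ft(3)"
```

```text
19.85 [ 0.58113 -0.14888  0.10183] F tool [-1.5  -3.61 -2.14] contact 6.0 T tool [ 0.707 -0.26  -0.016]
```

>>> arm_command(plan=[-0.1, -0.4, 0.3, 0, 0, 0, 0.3, 0, 0, 0, 0, 0])

```text
time_s: 20.2
eef_pos: [0.5811, -0.1489, 0.1014]
eef_rot: [-0.0, 0.608, 0.794, 0.0]
wrist_force: [-3.0, -1.1, 2.6]
opening: 0.319
```

```bash
python3 -c "
from h import *
ft(3)"
```

```text
20.3 [ 0.58107 -0.14891  0.10135] F tool [-0.77 -2.89 -2.27] contact 6.2 T tool [ 0.558 -0.108 -0.047]
```

>>> arm_command(plan=[0, 0, 0.3, 0, 0, 0, 0.3, 0, 0, 0, 0, 0])

```text
time_s: 20.65
eef_pos: [0.5811, -0.1489, 0.1008]
eef_rot: [0.0, 0.608, 0.794, 0.0]
wrist_force: [-2.3, -0.6, 3.1]
opening: 0.319
```

```bash
python3 -c "
from h import *
ft(3)"
```

```text
20.75 [ 0.58112 -0.14895  0.10077] F tool [ 0.1  -2.4  -2.81] contact 6.7 T tool [ 0.528 -0.045  0.004]
```

>>> arm_command(plan=[0, -0.1, 0.3, 0, 0, 0, 0.3, 0, 0, 0, 0, 0])

```text
time_s: 21.1
eef_pos: [0.5811, -0.1489, 0.1002]
eef_rot: [0.0, 0.608, 0.794, 0.0]
wrist_force: [-1.8, -0.4, 2.2]
opening: 0.319
```

>>> arm_command(plan=[0, 0, 0.3, 0, 0, 0, 0.3, 0, 0, 0, 0, 0])

```text
time_s: 21.4
eef_pos: [0.5811, -0.149, 0.0996]
eef_rot: [0.0, 0.608, 0.794, 0.0]
wrist_force: [-1.0, 0.3, 3.8]
opening: 0.323
```

```bash
python3 -c "
from h import *
ft(3)"
```

```text
21.5 [ 0.58104 -0.14899  0.09957] F tool [ 0.8  -1.35 -3.05] contact 7.0 T tool [0.269 0.102 0.011]
```

>>> arm_command(plan=[0, 0, 0.3, 0, 0, 0, 0.3, 0, 0, 0, 0, 0])

```text
time_s: 21.85
eef_pos: [0.5811, -0.149, 0.099]
eef_rot: [0.0, 0.608, 0.794, 0.0]
wrist_force: [-0.1, 0.6, 3.5]
opening: 0.322
```

>>> arm_command(plan=[0, 0, 0.3, 0, 0, 0, 0.3, 0, 0, 0, 0, 0])

```text
time_s: 22.15
eef_pos: [0.5811, -0.149, 0.0984]
eef_rot: [0.0, 0.608, 0.794, 0.0]
wrist_force: [-0.8, -0.0, 2.8]
opening: 0.318
```

>>> arm_command(plan=[0, 0, 0.3, 0, 0, 0, 0.3, 0, 0, 0, 0, 0])

```text
time_s: 22.45
eef_pos: [0.581, -0.149, 0.0978]
eef_rot: [0.0, 0.608, 0.794, 0.0]
wrist_force: [-0.5, 1.5, 2.8]
opening: 0.319
```

```bash
python3 -c "
from h import *
ft(3)"
```

```text
22.55 [ 0.58102 -0.14901  0.09777] F tool [ 1.48  0.26 -2.72] contact 6.6 T tool [ 0.073  0.182 -0.012]
```

>>> arm_command(plan=[0.1, 0, 0.3, 0, 0, 0, 0.3, 0, 0, 0, 0, 0])

```text
time_s: 22.9
eef_pos: [0.581, -0.149, 0.0972]
eef_rot: [0.0, 0.608, 0.794, 0.0]
wrist_force: [-0.9, 1.7, 4.1]
opening: 0.321
```

>>> arm_command(plan=[0, 0, 0.3, 0, 0, 0, 0.2, 0, 0, 0, 0, 0])

```text
time_s: 23.2
eef_pos: [0.581, -0.149, 0.0965]
eef_rot: [0.0, 0.608, 0.794, 0.0]
wrist_force: [1.0, 0.2, 2.3]
opening: 0.319
```

>>> arm_command(plan=[0, 0, 0.3, 0, 0, 0, 0.2, 0, 0, 0, 0, 0])

```text
time_s: 23.5
eef_pos: [0.581, -0.1489, 0.0961]
eef_rot: [0.0, 0.608, 0.794, 0.0]
wrist_force: [1.1, 0.3, 1.8]
opening: 0.324
```

```bash
python3 -c "
from h import *
ft(3)"
```

```text
23.6 [ 0.581   -0.14896  0.0962 ] F tool [-0.06  0.66 -1.51] contact 5.4 T tool [-0.207  0.017 -0.011]
```

>>> arm_command(plan=[0, 0, 0.2, 0, 0, 0, 0.2, 0, 0, 0, 0, 0])

```text
time_s: 23.95
eef_pos: [0.581, -0.1489, 0.0958]
eef_rot: [0.0, 0.608, 0.794, 0.0]
wrist_force: [1.1, -0.3, 0.9]
opening: 0.319
```

>>> arm_command(plan=[0, 0, 0.2, 0, 0, 0, 0.2, 0, 0, 0, 0, 0])

```text
time_s: 24.25
eef_pos: [0.581, -0.1489, 0.0954]
eef_rot: [0.0, 0.608, 0.794, 0.0]
wrist_force: [0.9, -0.3, 1.5]
opening: 0.32
```

>>> arm_command(plan=[0, 0, 0.2, 0, 0, 0, 0.2, 0, 0, 0, 0, 0])

```text
time_s: 24.55
eef_pos: [0.581, -0.1489, 0.095]
eef_rot: [0.0, 0.608, 0.794, 0.0]
wrist_force: [0.5, -0.1, 1.8]
opening: 0.32
```

```bash
python3 -c "
from h import *
ft(3)"
```

```text
24.65 [ 0.58096 -0.14895  0.09501] F tool [-0.09  1.36 -1.84] contact 5.7 T tool [-0.269 -0.    -0.007]
```

>>> arm_command(plan=[0, -0.1, 0.2, 0, 0, 0, 0.2, 0, 0, 0, 0, 0])

```text
time_s: 25.0
eef_pos: [0.581, -0.149, 0.0948]
eef_rot: [0.0, 0.608, 0.794, 0.0]
wrist_force: [2.5, -0.3, 2.9]
opening: 0.322
```

>>> arm_command(plan=[0, 0, 0.2, 0, 0, 0, 0.2, 0, 0, 0, 0, 0])

```text
time_s: 25.3
eef_pos: [0.581, -0.149, 0.0946]
eef_rot: [0.0, 0.608, 0.794, 0.0]
wrist_force: [0.1, 0.2, 4.4]
opening: 0.317
```

```bash
python3 - <<'E'
from h import *
ft(2)
f="pics/w6.png";shot("wrist",f);shot("side","pics/s6.png")
a=cv2.resize(cv2.imread(f)[80:330,130:430],None,fx=1.9,fy=1.9)
b=cv2.resize(cv2.imread("pics/s6.png")[150:240,240:335],None,fx=2.4,fy=2.4,interpolation=cv2.INTER_CUBIC)
c=np.zeros((475,800,3),np.uint8);c[:,:570]=a;c[:b.shape[0],572:572+b.shape[1]]=b
cv2.imwrite("pics/w6c.png",c)
E
```

```text
25.35 [ 0.58097 -0.14898  0.09457] F tool [ 0.34 -0.01 -5.18] contact 9.1 T tool [-0.162  0.184  0.001]
```

View pics/w6c.png

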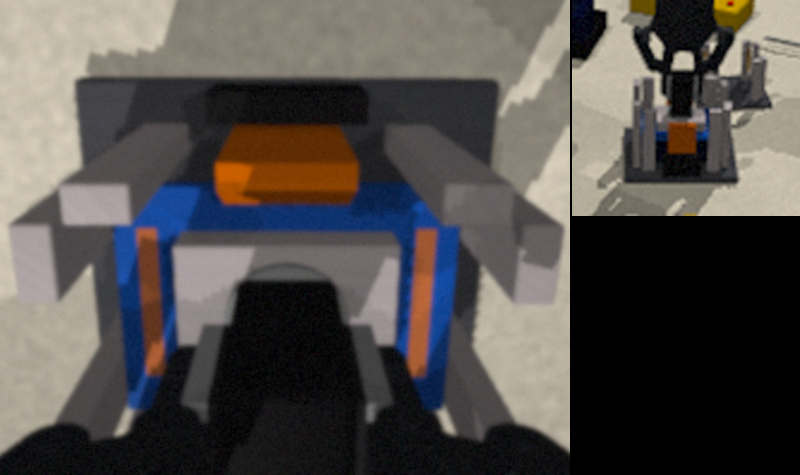

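The +y catch now overhangs the plate edge (its lip is at row 203, the edge at 183), so it has snapped. The force is rising on the cells, so I'll bring it to about 20 N.

>>> arm_command(plan=[0, 0, 0.2, 0, 0, 0, 0.2, 0, 0, 0, 0, 0, 0, 0, 0, 0])

```text
time_s: 25.9
eef_pos: [0.581, -0.149, 0.0945]
eef_rot: [0.0, 0.608, 0.794, 0.0]
wrist_force: [-0.8, 1.7, 6.5]
opening: 0.321
```

```bash
python3 -c "
from h import *
ft(3)"
```

```text
26.0 [ 0.58096 -0.149    0.09443] F tool [ 1.42 -0.67 -7.04] contact 10.9 T tool [-0.103  0.266 -0.008]
```

>>> arm_command(plan=[0, 0, 0.3, 0, 0, 0, 0.3, 0, 0, 0, 0, 0, 0, 0, 0, 0])

```text
time_s: 26.45
eef_pos: [0.581, -0.149, 0.0943]
eef_rot: [0.0, 0.608, 0.794, 0.0]
wrist_force: [-1.8, 1.8, 9.8]
opening: 0.319
```

```bash
python3 -c "
from h import *
ft(4)"
```

```text
26.6 [ 0.58097 -0.14902  0.09424] F tool [ 2.01 -1.71 -9.48] contact 13.4 T tool [0.102 0.378 0.016]
```

>>> arm_command(plan=[0.1, -0.1, 0.3, 0, 0, 0, 0.2, 0, 0, 0, 0.2, 0, 0, 0, 0, 0, 0, 0, 0, 0])

```text
time_s: 27.15
eef_pos: [0.581, -0.149, 0.094]
eef_rot: [0.0, 0.608, 0.794, -0.0]
wrist_force: [-3.0, 1.0, 12.2]
opening: 0.321
```

```bash
python3 -c "
from h import *
ft(4)"
```

```text
27.3 [ 0.58098 -0.14903  0.09402] F tool [  2.6   -2.6  -12.36] contact 16.3 T tool [0.255 0.523 0.006]
```

>>> arm_command(plan=[0.1, -0.1, 0.3, 0, 0, 0, 0.2, 0, 0, 0, 0.1, 0, 0, 0, 0, 0, 0, 0, 0, 0])

```text
time_s: 27.85
eef_pos: [0.581, -0.149, 0.0939]
eef_rot: [0.001, 0.608, 0.794, 0.0]
wrist_force: [-5.1, 2.0, 14.3]
opening: 0.321
```

```bash
python3 -c "
from h import *
ft(3)"
```

```text
27.95 [ 0.58099 -0.14902  0.09387] F tool [  2.93  -3.6  -15.23] contact 19.1 T tool [ 0.434  0.571 -0.013]
```

>>> arm_command(plan=[0.1, -0.2, 0.1, 0, 0, 0, 0, 0, 0, 0, 0, 0, 0, 0, 0, 0, 0, 0, 0, 0, 0, 0, 0, 0])

```text
time_s: 28.6
eef_pos: [0.581, -0.149, 0.0938]
eef_rot: [0.001, 0.608, 0.794, 0.0]
wrist_force: [-3.8, 3.1, 15.0]
opening: 0.326
```

>>> arm_command(plan=[0, 0, 0, 0, 0, 0, 0, 0, 0, 0, 0, 0, 0, 0, 0, 0, 0, 0, 0, 0, 0, 0, 0, 0])

```text
time_s: 29.2
eef_pos: [0.581, -0.149, 0.0938]
eef_rot: [0.001, 0.608, 0.794, 0.0]
wrist_force: [-3.3, 1.8, 14.6]
opening: 0.324
```

```bash
python3 -c "
from h import *
ft(3)"
```

```text
29.3 [ 0.58098 -0.14903  0.09386] F tool [  3.3   -2.59 -14.92] contact 18.8 T tool [0.346 0.58  0.005]
```

>>> arm_command(plan=[0.1, -0.1, 0.2, 0, 0, 0, 0.1, 0, 0, 0, 0, 0, 0, 0, 0, 0, 0, 0, 0, 0, 0, 0, 0, 0, 0, 0, 0, 0, 0, 0, 0, 0, 0, 0, 0, 0, 0, 0, 0, 0, 0, 0, 0, 0, 0, 0, 0, 0])

```text
time_s: 30.55
eef_pos: [0.581, -0.149, 0.0938]
eef_rot: [0.001, 0.608, 0.794, 0.0]
wrist_force: [-4.2, 1.7, 16.6]
opening: 0.321
```

>>> arm_command(plan=[0, 0, -0.5, 0, 0, 0, -0.5, 0, 0, 0, -0.5, 0, 0, 0, -0.5, 0, 0, 0, -0.5, 0, 0, 0, -0.5, 0, 0, 0, -0.5, 0, 0, 0, -0.5, 0, 0, 0, -1, 0, 0, 0, -1, 0, 0, 0, -1, 0, 0, 0, -1, 0, 0, 0, -2, 0, 0, 0, -3, 0, 0, 0, -4, 0, 0, 0, -4, 0, 0, 0, 0, 0])

```text
time_s: 32.25
eef_pos: [0.5808, -0.149, 0.1135]
eef_rot: [0.001, 0.608, 0.794, 0.0]
wrist_force: [-1.0, 0.3, -3.9]
opening: 0.319
```

```bash
python3 -c "
from h import *
ft(3)
go(.603,-.23,.29,1.835)"
```

```text
32.35 [ 0.58039 -0.14874  0.11277] F tool [ 0.41 -0.36  4.06] contact -0.2 T tool [ 0.014  0.032 -0.008]
shift [ -84.5    0.9 -177.5] yaw 1.8338 turn -0.001 (q6 -0.71) tilt [-0.  0. -1.] t 32.4
```

>>> arm_command(plan=[0, 0, -8, 0, 0, 0, -15, 0, 0, 0, -25, 0, 0, 0, -30, 0, 0, 0, -30, 0, -10, 0, -30, 0, -20, 0, -20, 0, -25, 0, -12, 0, -20, 0, -7, 0, -10, 0, 0, 0, 0, 0, 0, 0, 0, 0, 0, 0, 0, 0, 0, 0])

```text
time_s: 33.7
eef_pos: [0.602, -0.2295, 0.2888]
eef_rot: [-0.001, 0.608, 0.794, 0.0]
wrist_force: [-0.8, -0.4, -4.1]
opening: 0.324
```

```bash
python3 - <<'E'
from h import *
f="pics/w7.png";shot("wrist",f)
cv2.imwrite("pics/w7c.png",cv2.resize(cv2.imread(f)[0:260,180:400],None,fx=2.3,fy=2.3,interpolation=cv2.INTER_CUBIC))
im=cv2.imread(f);h=cv2.cvtColor(im,cv2.COLOR_BGR2HSV).astype(int)
b=(h[...,0]>100)&(h[...,0]<128)&(h[...,1]>120)&(h[...,2]>60)
quad(f,b,.058,9)
go(.5091,.223,.25,1.7438)
E
```

```text
pics/w7.png z 0.058 px [279.1  89.6] centre 581.4 -151.2 size [103.4  75.7] ang 15.11
shift [461.1  28.4  39.5] yaw 1.8348 turn 0.091 (q6 -0.81) tilt [-1.e-03  9.e-04 -1.e+00] t 33.75
```

View pics/w7c.png

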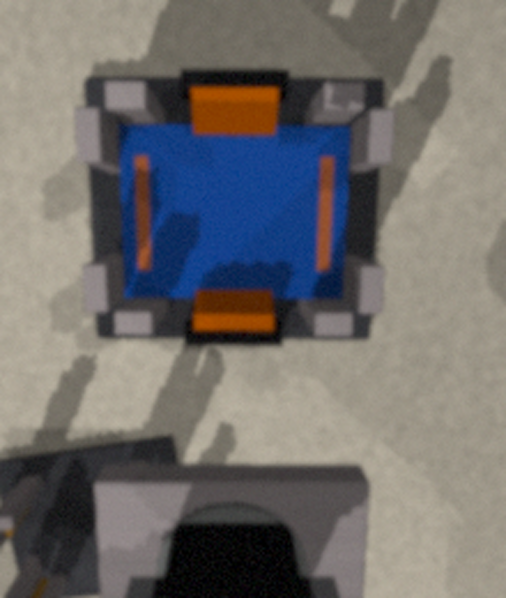

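Both orange catches lie over the plate, with lips inside its edges at rows 135 and 291 of the crop. The plate fits 103.4 x 75.7 mm at its lowered height, so it is level. Now I'll return the block to the tray.

>>> arm_command(plan=[10, 0.6, 0, 0, 20, 1.2, 0, 0, 30, 1.7, 0, 0, 38, 2.1, 0, 0, 38, 2.1, 0, 0, 38, 2.1, 0, 0, 38, 2.1, 0, 0, 38, 2.1, 0, 0, 38, 2.1, 0, 0, 38, 2.1, 0, 0, 38, 2.1, 0, 0, 38, 2.1, 0, 0, 32, 1.8, 0, 0, 20, 1.2, 0, 0, 10, 0.6, 0, 0, 0, 0, 0, 0.09, 0, 0, 0, 0.085, 0, 0, 0, 0, 0, 0, 0, 0])

```text
time_s: 35.65
eef_pos: [0.5065, 0.224, 0.2896]
eef_rot: [0.0, 0.675, 0.738, 0.0]
wrist_force: [-0.5, 0.3, -3.8]
opening: 0.321
```

>>> arm_command(plan=[0, 0, 10, 0, 0, 0, 20, 0, 0, 0, 30, 0, 0, 0, 30, 0, 0, 0, 30, 0, 0, 0, 25, 0, 0, 0, 20, 0, 0, 0, 15, 0, 0, 0, 10, 0, 0, 0, 5, 0, 0, 0, 0, 0, 0, 0, 0, 0, 0, 0, 0, 0])

```text
time_s: 36.95
eef_pos: [0.5077, 0.2242, 0.0956]
eef_rot: [0.001, 0.675, 0.738, 0.001]
wrist_force: [0.7, 0.4, -4.6]
opening: 0.319
```

```bash
python3 - <<'E'
from h import *
ft(2)
go(.5058,.2254,.0455,1.66)
f="pics/w8.png";shot("wrist",f)
cv2.imwrite("pics/w8c.png",cv2.resize(cv2.imread(f)[60:330,130:430],None,fx=1.9,fy=1.9))
E
```

```text
37.0 [0.50757 0.22422 0.0955 ] F tool [0.46 0.35 5.08] contact -1.2 T tool [-0.011 -0.015 -0.004]
shift [ 1.4 -1.6 49.8] yaw 1.6588 turn -0.001 (q6 0.11) tilt [ 1.6e-03  3.0e-04 -1.0e+00] t 37.05
```

View pics/w8c.png

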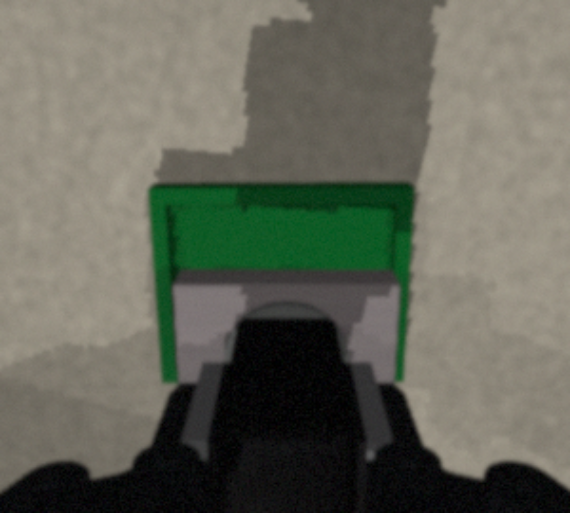

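The foot is aligned with the tray and about 1.5 mm to the right (columns 173–400 against 150–413). I'll correct that and lower it.

>>> arm_command(plan=[1.4, -1.6, 5, 0, 0, 0, 10, 0, 0, 0, 10, 0, 0, 0, 8, 0, 0, 0, 5, 0, 0, 0, 3, 0, 0, 0, 2, 0, 0, 0, 2, 0, 0, 0, 1, 0, 0, 0, 1, 0, 0, 0, 1, 0, 0, 0, 0.5, 0, 0, 0, 0, 0, 0, 0, 0, 0])

```text
time_s: 38.5
eef_pos: [0.5052, 0.2253, 0.0461]
eef_rot: [0.0, 0.675, 0.738, 0.0]
wrist_force: [-0.1, 0.3, -3.5]
opening: 0.316
```

```bash
python3 - <<'E'
from h import *
ft(3)
go(.5058,.2254,.0447,1.66)
E
```

```text
38.6 [0.50516 0.2253  0.04607] F tool [0.14 0.37 3.92] contact -0.0 T tool [-0.018  0.01   0.007]
shift [0.  0.7 1.3] yaw 1.6588 turn -0.001 (q6 0.12) tilt [ 1.e-04  0.e+00 -1.e+00] t 38.65
```

>>> arm_command(plan=[0, 0, 0.5, 0, 0, 0, 0.5, 0, 0, 0, 0.3, 0, 0, 0, 0, 0, 0, 0, 0, 0])

```text
time_s: 39.15
eef_pos: [0.5051, 0.2253, 0.0447]
eef_rot: [0.0, 0.675, 0.738, 0.0]
wrist_force: [0.5, -0.6, -3.9]
opening: 0.318
```

```bash
python3 -c "
from h import *
ft(3)"
```

```text
39.25 [0.50512 0.22525 0.0447 ] F tool [-0.43 -0.05  3.65] contact 0.2 T tool [ 0.042 -0.021  0.007]
```

>>> arm_command(plan=[0, 0, 0.3, 0, 0, 0, 0.3, 0, 0, 0, 0.2, 0, 0, 0, 0, 0])

```text
time_s: 39.7
eef_pos: [0.5051, 0.2253, 0.0447]
eef_rot: [0.0, 0.675, 0.738, -0.0]
wrist_force: [-4.9, -1.2, 6.0]
opening: 0.317
```

>>> arm_command(plan=[0, 0, 0.3, 0, 0, 0, 0.3, 0, 0, 0, 0.2, 0, 0, 0, 0, 0])

```text
time_s: 40.1
eef_pos: [0.5051, 0.2253, 0.0446]
eef_rot: [0.0, 0.675, 0.738, -0.0]
wrist_force: [-8.0, -2.4, 13.0]
opening: 0.319
```

```bash
python3 -c "
from h import *
ft(3)"
```

```text
40.2 [0.50514 0.22531 0.04463] F tool [ -1.52  -7.88 -13.03] contact 16.9 T tool [ 1.192 -0.263  0.045]
```

On the floor. I'll back off the preload, then open and leave straight up.

>>> arm_command(plan=[0, 0, -0.5, 0, 0, 0, -0.5, 0, 0, -0.2, -0.3, 0, 0, 0, 0, 0])

```text
time_s: 40.65
eef_pos: [0.5051, 0.2253, 0.0447]
eef_rot: [0.0, 0.675, 0.738, 0.0]
wrist_force: [-3.3, -0.6, 3.7]
opening: 0.318
```

>>> arm_command(plan=[0, 0, 0, 0, 0, 0, 0, 0, 0, 0, 0, 0, 0, 0, 0, 0, 0, 0, 0, 0, 0, 0, 0, 0, 0, 0, 0, 0, 0, 0, 0, 0, 0, 0, 0, 0, 0, 0, 0, 0], grip=1)

```text
time_s: 41.65
eef_pos: [0.5049, 0.2253, 0.0444]
eef_rot: [-0.0, 0.675, 0.738, 0.0]
wrist_force: [-0.1, 0.5, -0.6]
opening: 1.001
```

>>> arm_command(plan=[0, 0, -4, 0, 0, 0, -8, 0, 0, 0, -15, 0, 0, 0, -25, 0, 0, 0, -30, 0, 0, 0, -30, 0, 0, 0, -30, 0, 0, 0, -20, 0, 0, 0, -10, 0, 0, 0, 0, 0, 0, 0, 0, 0, 0, 0, 0, 0])

```text
time_s: 42.85
eef_pos: [0.504, 0.225, 0.2149]
eef_rot: [-0.001, 0.675, 0.738, -0.001]
wrist_force: [0.1, 0.1, -0.4]
opening: 1.0
```

```bash
python3 - <<'E'
from h import *
ft(2)
f="pics/w9.png";shot("wrist",f);t="pics/t9.png";shot("top",t)
a=cv2.resize(cv2.imread(f)[80:260,180:380],None,fx=2,fy=2)
b=cv2.imread(t)[80:300,80:480]
c=np.zeros((360,800,3),np.uint8);c[:,:400]=a;c[:220,400:]=b
cv2.imwrite("pics/f9.png",c)
E
```

```text
42.9 [0.50402 0.22505 0.21484] F tool [-0.12  0.2  -0.14] contact 4.0 T tool [-0.005  0.014  0.017]
```

View pics/f9.png

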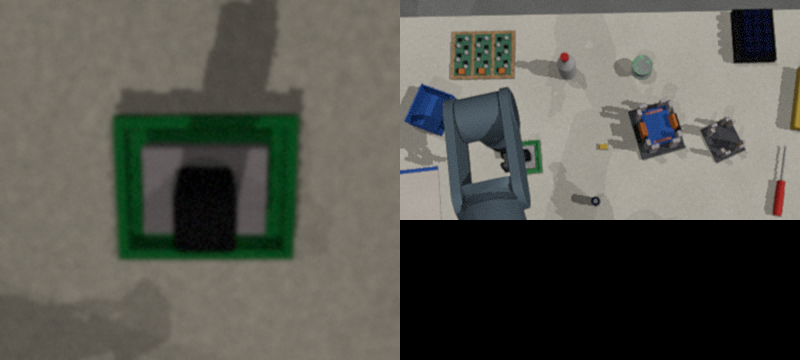

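The block stands upright in the middle of the tray and is released: its foot runs from (142,147) to (268,235), inside the tray walls. In the top view the bystanders are where they were, and both catches lie over the plate.

```bash
python3 -c "
from bench import ctrl
print(ctrl.hand_in())"
```

```text
the job is handed in; nothing more can be done
None
```

The plate is pressed down under both orange catches, and the press block is back upright in its green tray, released. I handed the job in at about 43 s of the 64 s allowed.

- **Pressing:** I lowered the block slowly with its foot centred on the plate to within about 1–2 mm. The catches snapped over. The force on the plate then built up on the cells, and I held it at about 19–20 N for over 2 s. The highest reading was about 20.5 N, but the force was only read between moves, so short peaks were not seen.
- **Last checks:** The wrist picture after lifting off showed both catches over the plate. It measured 103 x 76 mm at its lowered height, so it lies level. The final pictures showed the block in its tray and the other things in view where they were. Wrist force was near zero with the gripper open.
- **What disagreed:**
  - While pressing, the side force drifted up to about 5 N, and I relieved it with tiny sideways shifts.
  - The expected extra 4–8 N from the catches did not show in the readings, so I took the snap from the pictures.
  - The block weighed about 3.9 N by the wrist sensor, against 3.1 N for 0.32 kg. That makes the press force uncertain by a little under 1 N.
  - When setting the block down I pressed the tray floor with about 17 N for a moment before backing off.

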